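# Seat the tube head in the mixer's square drive and click the start key

## Robot

A 7-joint arm with a two-finger parallel gripper is mounted at the origin on the work surface. World frame = base frame: x ahead of the robot, y to its left, z up, the work surface at z = 0. Lengths are in m, angles in rad, forces in N, time in s.
With the tool pointing down it reaches from about 0.4 to 0.85 m from the base axis. Payload 10.4 kg.
Tool frame: the origin (TCP) lies midway between the tips of the shut fingers; the grasp point (between the pads) lies 19 mm behind it (manip.hold_point_z is the distance from the TCP to the grasp point, in m); z points along the fingers, y is the line along which they close (so a half turn about z gives the same grasp; the last joint's range is limited). The gripper opens to 85 mm and grips with 20 to 120 N. Pads are 22 mm wide; open, the fingers measure 114 mm over their backs; the gripper's body (76 mm by 85 mm) begins 54 mm behind the grasp point. The pads swing forward as they close: fully open they stand 13 mm farther back than shut.
Start: joints at [-1.335, 0.332, -0.065, 1.46, 0.022, 1.35, -0.088], TCP at [0.16, 0.604, 0.231] pointing down, gripper open.
Joint ranges: [-2.6, 2.6], [-0.5, 2.12], [-1.47, 1.34], [0.16, 2.42], [-1.27, 4.41], [0.06, 2.06], [-2.6, 2.6]. Speed limits (rad/s): [2.22, 2.22, 2.79, 2.79, 3.14, 3.14, 3.14].

## Interface

Orientations are given as a unit quaternion [x, y, z, w].
In Python, from workcell import manip, eyes, job gives the robot as it stands.
- The arm moves only by the shell command python3 -m crank 'ROWS' [FORCE]. ROWS is JSON, a list that holds one entry, the list of rows, each a list of 7 numbers: the finger opening in cm, from 0 to 8.54, then the shift along the world's x, y, z in cm, then the turn, a rotation vector about the world's x, y, z in degrees. In form: [[[hand, x, y, z, ax, ay, az], ...]]. A call has 1 to 20 rows; each row shifts and turns the commanded pose from where the row before left it; what a row does not reach is not made up. A row lasts 1/8 s, in which the tool goes at most 62.5 mm and 10.7 degrees, less where a joint would pass 70% of its speed; a pose out of reach is approached as far as the arm can. A call with a gripper value outside its range is refused whole. The fingers move at their own pace and stop on an object; FORCE is the grip in N (left out, the last holds). Time passes only in rows, so rows that do not move let the fingers close. It gives the time, the measured TCP pose, the force, the opening and the grip force at its end, in the units of the state.
- manip.get_obs(): the state, without advancing time (a new reading comes with each control period).
- eyes.camera(name): name is "side" or "top" or "wrist"; returns (picture, depth): 480x640x3 uint8, red, green, blue; 480x640 float32, m along the optical axis (not along the pixel's ray), 0 where there is no reading.
- eyes.camera_params(name): a dict with "fx", "fy", "cx", "cy" (pixels), "world_from_camera" (4x4, takes a point from camera to world coordinates); the wrist camera has in their place "hand_eye" (4x4, takes a point from camera to tool coordinates, whose origin is the TCP and whose axes are the flange's). Camera axes: x right, y down, z forward; pixel columns grow to the right and rows downward; lengths in m; the calibration is good to about 2 mm. A picture is of the moment at which its call begins: read the wrist's pose just before it. camera_params takes no time and is no camera call.
- job.hand_in(): hands the job in; it is judged then, once.
The state is a dict: "clock": time; "joint_pos": joint angles; "joint_velocities": joint speeds; "tau": joint torques, N m; "position": TCP position; "ee_rot": TCP orientation; "ft_force": force on the tool from outside, world axes, zero at the start; "torque": the same for the moment, N m; "grip_width": opening from 0.0 (shut) to 1.0 (fully open); "grasp_force": force on a finger pad.
Only numpy, scipy, OpenCV 4.12 (cv2) and the standard library are available. Lean on these libraries where they do the work, as an engineer would, in place of code of your own. Each camera call takes 0.05 s, during which the arm holds its last target. There are 200 camera calls.

## Task

Take the blue tube head by its orange grip bar, set its square foot in the mixer's drive socket and, pressing lightly, turn it little by little until the foot drops fully home. Only then press the green key just until it clicks, without driving it down to its stop, and let it come back up. Do not force the head down hard, and leave the dish, the dropper bottle and the well plate where they are.

Things in the scene. Friction and masses are not known exactly. Their poses are not given: they have to be found in the camera images.
- head: Loose tube head, 0.25 kg, standing on its foot on the bench. Origin: centre of the foot's underside, z up. From below: steel square foot 34 x 34 mm with sides along the head's x and y, 26 mm tall; blue disc 80 mm across from 26 to 40 mm above the origin, with six black tube holes; orange grip bar on top.
- head_grip (a point): Middle of the orange grip bar, 57 mm above the head's origin, turning with the head. The bar is 50 mm long along the head's x, 22 mm wide along its y, and reaches from 40 to 73 mm above the origin (disc top to bar top). Grip it across its 22 mm width.
- mixer: White mixer casing fixed to the bench, 170 mm (x) by 230 mm (y), top face 60 mm above the bench. Origin: centre of its underside, z up. The drive stands on its top at (0, +52 mm), the green key at (-12, -72 mm), in its axes. The drive has stopped at an unknown angle: its square recess is up to 0.4 rad either way out of square with the casing (visible from above).
- drive_mouth (a point): Point on the drive's axis at its upper rim, 84 mm above the bench; axes as the casing's, not the recess's. The top 8 mm of the drive is a dark round funnel collar, 58 mm wide inside at the rim, 51 mm at its foot, on a 66 mm square aluminium block. The block holds the square recess. It resists turning with about 1 N m.
- drive_floor (a point): Centre of the recess floor, 24 mm below drive_mouth. The square recess is 38 mm wide, 16 mm deep, so the foot has 2 mm to spare each side. A foot more than about 0.1 rad out of line stands on the block, its underside 16 mm above this floor; in line it drops onto the floor, the disc then hanging 2 mm above the collar.
- key_top (a point): Centre of the top of the round green key, 26 mm across, standing 10 mm above its 34 mm grey bezel; 73 mm above the bench when up. Moves with the key.
- key (a joint): Travel of the green key, m: 0 up, grows straight down to 0.007 at its stop. Springy dome: about 1 N at rest, rising to 3.8 N at 1.7 mm, then the click: the force falls to 1.8 N at 4.2 mm, and rises to 4.6 N at 6 mm and steeply at the stop. Clicked from 3 mm on; beyond 6.5 mm counts as driven to the stop. Comes back up by itself.
- dish: Bystander: clear round petri dish, 90 mm across, 15 mm high, loose. Origin: centre of its underside.
- dropper: Bystander: amber dropper bottle with black cap, 44 mm across, 85 mm high, loose. Origin: centre of its underside.
- plate: Bystander: clear 24-well plate, 85 mm (x) by 127 mm (y), 19 mm high, loose. Origin: centre of its underside.

How it is judged:
On the way, in this order (a step that is already met when the one before it is completed fails the run):
1. the head's foot has dropped fully home in the drive (horizontal distance between head and drive_mouth below 0.005 m and z of head in the frame of drive_mouth below -0.02 m and angle between head's own z axis and vertical below 0.08 rad), for 0.2 s.
2. the green key is pressed past its click (value of joint key above 0.003 m), for 0.02 s.
At the end, for the whole second after the job is handed in: The head sits in the drive at rest and released: its origin within 5 mm of the drive's axis and at least 20 mm below the collar's rim, tilted less than 0.08 rad; the key is back up (under 1 mm); dish, bottle and plate are within 20 mm of where they began (all of step 1 and value of joint key below 0.001 m and linear speed of head below 0.01 m/s and contact force between head and the fingers below 0.1 N and distance of each of dish, dropper, plate from where it was at the start of the episode below 0.02 m); the robot touches nothing.
It fails at once if the key is driven beyond 6.5 mm, to its stop (value of joint key above 0.0065 m).
It fails at once if the key is clicked while the head is not home in the drive (value of joint key above 0.003 m and not (horizontal distance between head and drive_mouth below 0.005 m and z of head in the frame of drive_mouth below -0.02 m and angle between head's own z axis and vertical below 0.08 rad)).
It fails at once if the head is forced against the mixer with more than 60 N (contact force between head and mixer above 60 N).
It fails at once if the dish, the dropper bottle or the well plate is shoved more than 20 mm or tipped (distance of any of dish, dropper, plate from where it was at the start of the episode above 0.02 m or angle between any of dish, dropper, plate's own z axis and vertical above 0.3 rad).
It also fails if it takes over 54 s, if anything falls off the work surface, if the arm or the gripper's body presses on something with over 40 N, if the wrist force passes 120 N, or if a joint passes its speed limit or range.

## Working session

There is one attempt and no reset: what is moved stays moved. The work goes in short steps, Python scripts to look and compute and a shell command to move; the robot and the scene stay as the last step left them, time stands still between calls to the robot, and variables do not carry over. Pictures are saved under pics/ and viewed, at most 10 in all, crops included, and the job is handed in when it is done.

```bash
mkdir -p pics; ls
python3 - <<'E'
from workcell import manip, eyes
import cv2,numpy as np
o=manip.get_obs();print({k:np.round(v,3) for k,v in o.items()})
for n in("top","side"):
    p,d=eyes.camera(n);cv2.imwrite(f"pics/{n}0.png",p[:,:,::-1]);np.save(f"{n}0.npy",d)
    print(n,eyes.camera_params(n))
E
```

```text
pics
{'clock': np.float64(0.0), 'joint_pos': array([-1.335,  0.333, -0.065,  1.461,  0.022,  1.35 , -0.089]), 'joint_velocities': array([-0.   , -0.001, -0.002,  0.001, -0.   ,  0.001, -0.001]), 'tau': array([-1.0000e-03, -6.2544e+01,  4.9000e-02, -3.9161e+01,  1.6000e-02,
        1.0000e-02,  0.0000e+00]), 'position': array([0.16 , 0.604, 0.231]), 'ee_rot': array([ 0.129,  0.992, -0.001, -0.   ]), 'ft_force': array([ 0.595,  0.072, -0.422]), 'torque': array([ 0.   ,  0.017, -0.024]), 'grasp_force': np.float64(0.0), 'grip_width': np.float64(0.999)}
top {'fx': 463.42514639074255, 'fy': 463.42514639074255, 'cx': 318.4672049696443, 'cy': 236.9831361451467, 'world_from_camera': array([[-0.01546185, -0.9989661 ,  0.04275121,  0.58171661],
       [-0.99969345,  0.01627172,  0.01866095,  0.03730655],
       [-0.01933729, -0.04244957, -0.99891146,  0.93869234],
       [ 0.        ,  0.        ,  0.        ,  1.        ]])}
side {'fx': 434.30782810614903, 'fy': 434.30782810614903, 'cx': 323.7206225874906, 'cy': 248.82017236180297, 'world_from_camera': array([[ 0.82993545, -0.33018545,  0.44964956,  0.33354823],
       [-0.55772615, -0.50872304,  0.65585243, -0.37444986],
       [ 0.01219416, -0.79509649, -0.60636035,  0.46944287],
       [ 0.        ,  0.        ,  0.        ,  1.        ]])}
```

View pics/top0.png

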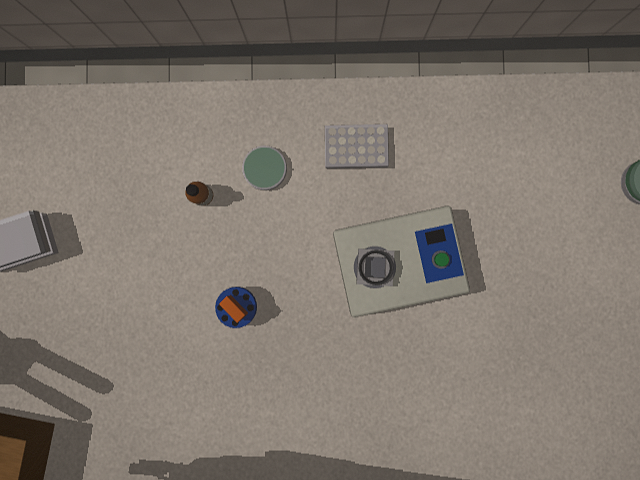

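View pics/side0.png

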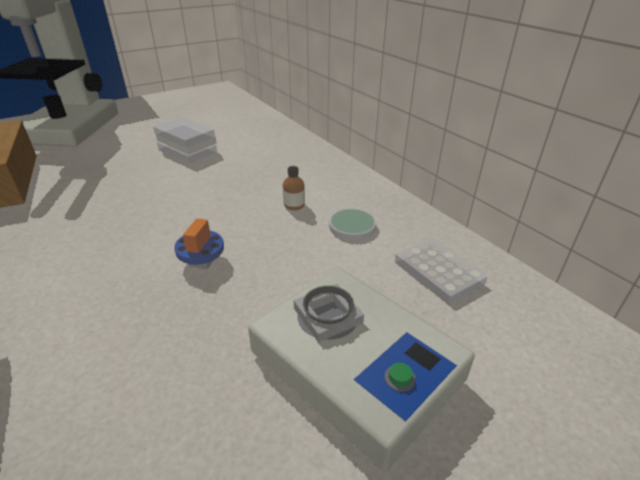

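The top view shows the orange bar at about (232,309), the drive collar at (377,266) and the green key at (441,260). The side view shows the same three at (197,236), (329,307) and (401,376). The dish, bottle and plate are all at larger x than these.

```bash
cat > h.py <<'E'
import numpy as np,cv2
from workcell import manip,eyes
from scipy.spatial.transform import Rotation as R
RNG={'orange':((5,150,100),(18,255,255)),'green':((50,140,50),(75,255,255)),'blue':((105,130,60),(125,255,255))}
def pose(n,o=None):
    P=eyes.camera_params(n)
    if 'world_from_camera' in P: T=P['world_from_camera']
    else:
        W=np.eye(4);W[:3,:3]=R.from_quat(o['ee_rot']).as_matrix();W[:3,3]=o['position'];T=W@P['hand_eye']
    return P,T
def ray(P,T,uv):
    uv=np.atleast_2d(np.float64(uv));c=np.c_[(uv[:,0]-P['cx'])/P['fx'],(uv[:,1]-P['cy'])/P['fy'],np.ones(len(uv))]
    return T[:3,3],c@T[:3,:3].T
def plane(P,T,uv,z):
    o,d=ray(P,T,uv);return o+d*((z-o[2])/d[:,2])[:,None]
def tri(*ods):
    A=0;b=0
    for o,d in ods:
        d=d.ravel()/np.linalg.norm(d);M=np.eye(3)-np.outer(d,d);A=A+M;b=b+M@o
    return np.linalg.solve(A,b)
def blob(rgb,c,roi=None):
    m=cv2.inRange(cv2.cvtColor(rgb,cv2.COLOR_RGB2HSV),*RNG[c])
    if roi:
        k=np.zeros_like(m);x0,y0,x1,y1=roi;k[y0:y1,x0:x1]=1;m=m*k
    cs,_=cv2.findContours(m,cv2.RETR_EXTERNAL,cv2.CHAIN_APPROX_NONE)
    return max(cs,key=cv2.contourArea)
def cen(c): M=cv2.moments(c);return np.array([M['m10']/M['m00'],M['m01']/M['m00']])
E
python3 - <<'E'
from h import *
o={}
for n in("top","side"):
    p=cv2.imread(f"pics/{n}0.png")[:,:,::-1].copy();P,T=pose(n);d=np.load(f"{n}0.npy")
    for c,roi in (('orange',(150,200,300,350)),('green',None)):
        if n=='top' and c=='green': roi=(400,220,480,300)
        if n=='side' and c=='green': roi=(350,330,450,420)
        b=blob(p,c,roi);u=cen(b);o[n,c]=ray(P,T,u);z=d[int(u[1]),int(u[0])]
        oo,dd=o[n,c];print(n,c,u,cv2.minAreaRect(b),'depthpt',np.round(oo+dd[0]*z,4))
        if n=='top': print('plane',plane(P,T,u,.073),np.round(plane(P,T,cv2.boxPoints(cv2.minAreaRect(b)),.073),4).tolist())
    if n=='top':
        print('drive',plane(P,T,[377,266],.084)); cv2.imwrite('pics/c1.png',cv2.resize(p[200:330,320:480,::-1],None,fx=5,fy=4.6*1.0,interpolation=2)[:598])
for c in('orange','green'):print(c,tri(o['top',c],o['side',c]))
print('drv',tri(ray(*pose('top'),[377,266]),ray(*pose('side'),[329,307])))
E
```

```text
top orange [231.74335189 309.25664811] ((231.75003051757812, 309.2500305175781), (25.45584487915039, 10.60660171508789), 45.0) depthpt [0.4866 0.2172 0.0732]
plane [[0.48654338 0.21726691 0.073     ]] [[0.4966, 0.2411, 0.073], [0.5104, 0.2269, 0.073], [0.4765, 0.1935, 0.073], [0.4628, 0.2076, 0.073]]
top green [441.28961749 259.16803279] ((441.5, 259.0), (12.0, 13.0), 90.0) depthpt [ 0.5738 -0.1738  0.0734]
plane [[ 0.57382715 -0.17394815  0.073     ]] [[0.5855, -0.1626, 0.073], [0.5851, -0.1867, 0.073], [0.5628, -0.186, 0.073], [0.5632, -0.162, 0.073]]
drive [[ 0.56320058 -0.05342789  0.084     ]]
side orange [193.30069556 233.79721776] ((193.24681091308594, 233.454345703125), (17.272518157958984, 32.81098175048828), 17.818889617919922) depthpt [0.4779 0.1987 0.0724]
side green [400.87245233 372.28928337] ((401.0, 372.5), (17.0, 20.0), 90.0) depthpt [ 0.5742 -0.1774  0.0725]
orange [0.48416455 0.22088462 0.05678442]
green [ 0.57468927 -0.1754751   0.06995071]
drv [ 0.56287956 -0.05413817  0.07634197]
```

```bash
python3 -m crank '[[[8.5,2.6,-4.2,0.5,0,0,-8],[8.5,2.6,-4.2,0.5,0,0,-8],[8.5,2.6,-4.2,0.5,0,0,-8],[8.5,2.6,-4.2,0.5,0,0,-8],[8.5,2.6,-4.2,0.5,0,0,-8],[8.5,2.6,-4.2,0.5,0,0,-8],[8.5,2.6,-4.2,0.5,0,0,-8],[8.5,2.6,-4.2,0.5,0,0,-8],[8.5,2.6,-4.2,0.5,0,0,-8],[8.5,2.6,-4.2,0.5,0,0,-8],[8.5,2.6,-4.2,0.5,0,0,-8],[8.5,2.6,-4.2,0.5,0,0,-8],[8.5,2.6,-4.2,0.5,0,0,-8],[8.5,2.6,-4.2,0.5,0,0,-8],[8.5,2.6,-4.2,0.5,0,0,-8],[8.5,0,0,0,0,0,0],[8.5,0,0,0,0,0,0]]]'
python3 - <<'E'
from h import *
o=manip.get_obs();p,d=eyes.camera('wrist');cv2.imwrite('pics/w1.png',p[:,:,::-1]);np.save('w1.npy',d)
import pickle;pickle.dump(o,open('w1.pkl','wb'))
P,T=pose('wrist',o);print(P,np.round(T,3),o['joint_pos'],o['position'],o['ee_rot'])
E
```

```text
clock: 2.22
position: [0.5497, -0.0253, 0.3058]
ee_rot: [0.923, 0.385, -0.0, -0.0]
ft_force: [-0.7, 0.1, 0.1]
grip_width: 0.993
grasp_force: 0.0
{'fx': 421.340976983588, 'fy': 421.340976983588, 'cx': 329.84204851937045, 'cy': 255.13813337676538, 'hand_eye': array([[ 1.87798440e-04, -9.51374833e-01, -3.08035538e-01,
         7.93803760e-02],
       [ 9.99999954e-01,  2.52257162e-04, -1.69437213e-04,
        -3.59751765e-04],
       [ 2.38902471e-04, -3.08035492e-01,  9.51374836e-01,
        -1.42865855e-01],
       [ 0.00000000e+00,  0.00000000e+00,  0.00000000e+00,
         1.00000000e+00]])} [[ 0.71  -0.67  -0.218  0.605]
 [-0.704 -0.676 -0.219  0.031]
 [-0.001  0.309 -0.951  0.449]
 [ 0.     0.     0.     1.   ]] [-0.61683263  0.1417354   0.65378711  1.57165262 -0.08654642  1.45851693
 -0.73946506] [ 0.5496631  -0.02527068  0.30584011] [ 9.23105369e-01  3.84546820e-01 -4.32803326e-04 -1.85510773e-04]
```

View pics/w1.png

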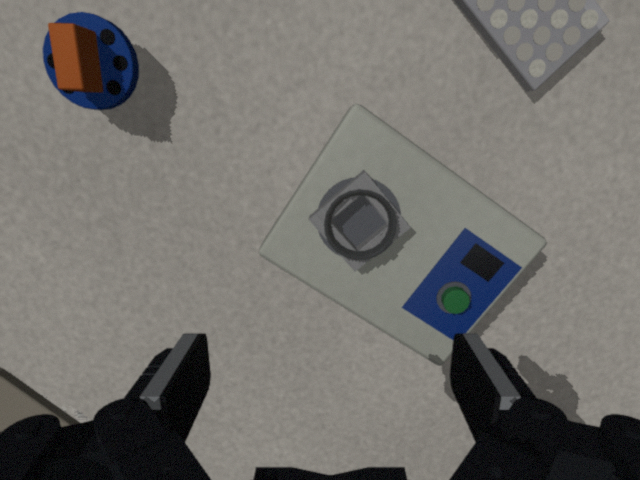

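The wrist view has the collar centred at about (361,224), the dark recess inside it near (360,222), the key at (456,300) and the head at (85,60). I'll enlarge the drive to measure the recess angle.

Run:
```python
import cv2
p=cv2.imread('pics/w1.png');c=cv2.resize(p[160:280,300:420],None,fx=5,fy=5,interpolation=cv2.INTER_CUBIC)
c=cv2.convertScaleAbs(c,alpha=1.6);cv2.imwrite('pics/w1c.png',c)
```

```text
(no output)
```

View pics/w1c.png

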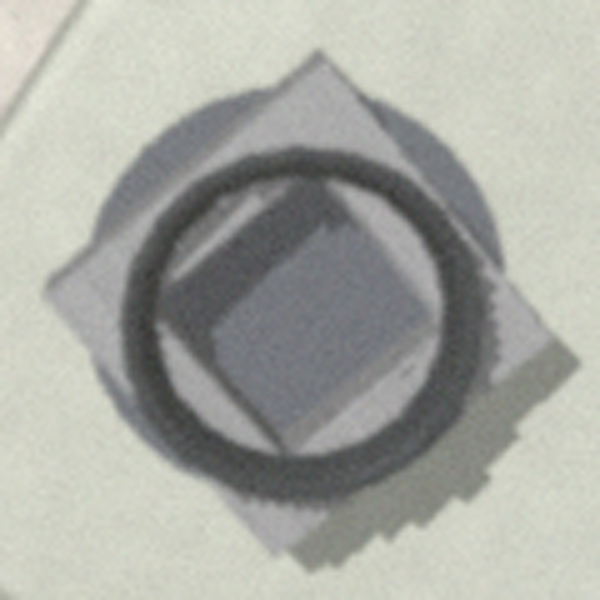

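The block's corners in the crop are near (320,50), (45,290) and (578,362). The recess mouth's corners are near (160,308), (288,450), (440,325) and (315,180).

Run:
```python
from h import *
import pickle;o=pickle.load(open('w1.pkl','rb'));P,T=pose('wrist',o);p=cv2.imread('pics/w1.png')[:,:,::-1].copy()
f=lambda a:np.array(a)/5+[300,160]-.4
def ang(a,b,z=.076):
    q=plane(P,T,f([a,b]),z);v=(q[1]-q[0])[:2];return round(np.degrees(np.arctan2(v[1],v[0]))%90,1),round(np.linalg.norm(v)*1e3,1)
print('block',ang((320,50),(45,290)),ang((320,50),(578,362)),'recess',ang((160,308),(288,450)),ang((288,450),(440,325)),ang((315,180),(440,325)))
print('block c',plane(P,T,f([(45,290),(578,362)]),.076).mean(0))
# ring: dark pixels -> ellipse of outer contour
m=(p.max(2)<75).astype(np.uint8);k=np.zeros_like(m);k[180:265,318:405]=1;m*=k
m=cv2.morphologyEx(m,cv2.MORPH_OPEN,np.ones((3,3)))
c=max(cv2.findContours(m,0,1)[0],key=cv2.contourArea);e=cv2.fitEllipse(c);print('ring',e)
u=e[0];pt,ps=pose('top')
print('ring@.084',plane(P,T,u,.084),'manual',plane(P,T,f([(306,324)]),.084))
t=cv2.imread('pics/top0.png')[:,:,::-1].copy()
m=(t.max(2)<75).astype(np.uint8);k=np.zeros_like(m);k[240:295,350:405]=1;m*=k
c=max(cv2.findContours(m,0,1)[0],key=cv2.contourArea);e2=cv2.fitEllipse(c);print('ringtop',e2,plane(pt,ps,e2[0],.084))
print('tri ring',tri(ray(P,T,u),ray(pt,ps,e2[0]),ray(*pose('side'),[329,305])))
g=cen(blob(p,'green',(430,270,490,330)));print('key',plane(P,T,g,.073))
b=blob(p,'orange',(0,0,150,120));u=cen(b);print('bar tri',tri(ray(P,T,u),ray(pt,ps,[231.74,309.26])))
# casing edges top
for a,b in (((357,104),(545,241)),((357,104),(261,250))):
    q=plane(P,T,[a,b],.06);v=q[1]-q[0];print('casing',np.degrees(np.arctan2(v[1],v[0]))%90,np.linalg.norm(v))
```

```text
block (np.float64(86.6), np.float64(64.8)) (np.float64(86.0), np.float64(74.3)) recess (np.float64(86.6), np.float64(35.9)) (np.float64(86.5), np.float64(36.1)) (np.float64(86.6), np.float64(35.3))
block c [ 0.56130711 -0.05442288  0.076     ]
ring ((360.65582275390625, 224.84156799316406), (69.81432342529297, 73.16617584228516), 81.76459503173828)
ring@.084 [[ 0.56128857 -0.05162866  0.084     ]] manual [[ 0.56165701 -0.05142615  0.084     ]]
ringtop ((376.6351623535156, 267.1811828613281), (34.00920486450195, 36.11033248901367), 91.33697509765625) [[ 0.56104535 -0.05271428  0.084     ]]
tri ring [ 0.56145631 -0.05325564  0.07984326]
key [[ 0.57378    -0.17522195  0.073     ]]
bar tri [0.48672879 0.21728723 0.07343503]
casing 11.141101958381753 0.22065907843653346
casing 11.092513459965687 0.16050175140565426
```

```bash
python3 -m crank '[[[5,-1.5,6.0,0,0,0,0],[5,-1.6,6.1,0,0,0,0],[5,-1.6,6.1,0,0,0,0],[5,-1.6,6.1,0,0,0,-0.6],[5,0,0,-5,0,0,0],[5,0,0,-5,0,0,0],[5,0,0,-5,0,0,0],[5,0,0,-4,0,0,0],[5,0,0,-3,0,0,0],[5,0,0,-2,0,0,0],[5,0,0,-1,0,0,0],[5,0,0,-1,0,0,0],[5,0,0,0,0,0,0]]]' 40
python3 - <<'E'
from h import *
o=manip.get_obs();p,d=eyes.camera('wrist');cv2.imwrite('pics/w2.png',p[:,:,::-1]);print(o['position'],R.from_quat(o['ee_rot']).as_matrix()[:,1])
P,T=pose('wrist',o);b=blob(p,'orange');print(cen(b),cv2.minAreaRect(b))
E
```

```text
clock: 3.9
position: [0.487, 0.2158, 0.0462]
ee_rot: [0.925, 0.379, -0.0, 0.0]
ft_force: [0.3, 0.2, 0.7]
grip_width: 0.589
grasp_force: 0.0
[0.48704602 0.21578395 0.04616741] [ 7.02211453e-01 -7.11968438e-01 -1.37079651e-04]
[326.26395885 338.85134647] ((325.7253112792969, 340.09271240234375), (68.14920043945312, 135.2576446533203), 2.385944128036499)
```

View pics/w2.png

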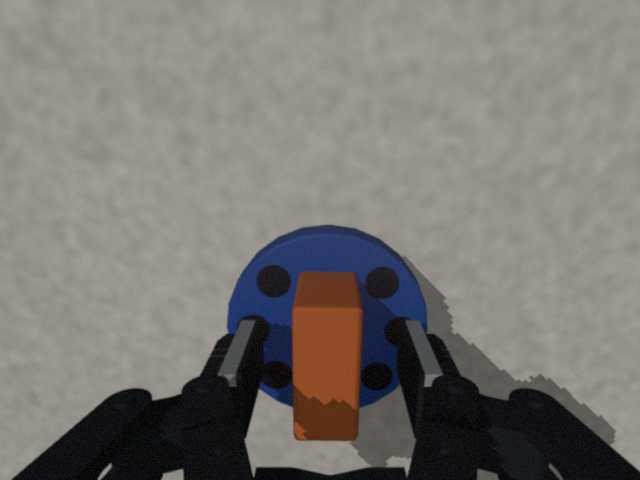

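The bar, spanning (294–361, 307–440), stands between the open pads and is nearly square to them. Closing and lifting a little.

```bash
python3 -m crank '[[[1,0,0,0,0,0,0],[1,0,0,0,0,0,0],[1,0,0,0,0,0,0],[1,0,0,0,0,0,0],[1,0,0,0,0,0,0],[1,0,0,0,0,0,0],[1,0,0,2,0,0,0],[1,0,0,3,0,0,0],[1,0,0,5,0,0,0],[1,0,0,5,0,0,0],[1,0,0,0,0,0,0],[1,0,0,0,0,0,0]]]' 50
python3 - <<'E'
from h import *
o=manip.get_obs();p,d=eyes.camera('wrist');cv2.imwrite('pics/w3.png',p[:,:,::-1]);print(o['position'],np.degrees(np.arctan2(*R.from_quat(o['ee_rot']).as_matrix()[1::-1,1])),o['ft_force'])
P,T=pose('wrist',o);u=None
for c in('orange','blue'):
    b=blob(p,c);print(c,cen(b),cv2.boundingRect(b))
b=blob(p,'blue');x,y,w,h=cv2.boundingRect(b)
E
```

```text
clock: 5.45
position: [0.4867, 0.2153, 0.1951]
ee_rot: [0.925, 0.379, -0.001, 0.0]
ft_force: [-0.4, -0.7, -3.2]
grip_width: 0.246
grasp_force: 50.3
[0.48666022 0.21531735 0.19514716] -45.423804851401435 [-0.44556613 -0.73444677 -3.23395408]
orange [331.32509873 334.29865838] (296, 274, 69, 128)
blue [326.01079275 283.98786185] (230, 228, 198, 145)
```

View pics/w3.png

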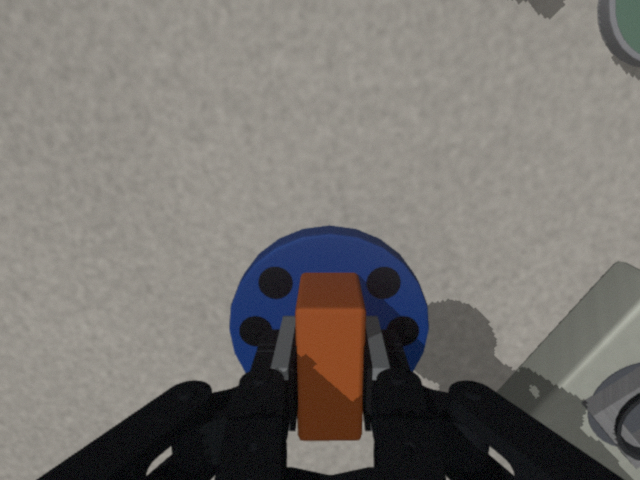

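The bar is held squarely. Its top face spans rows 307–440 and columns 297–364. Next I'll work out the head's axis in the tool frame.

Run:
```python
from h import *
P=eyes.camera_params('wrist');H=P['hand_eye'];o=manip.get_obs()
q=plane(P,H,[(297,307),(364,307),(361,440),(299,440)],-.027);print(np.round(q*1e3,1),q.mean(0)*1e3)
# disc rim: left/right/top extremes at disc top, tool z = +.006
q2=plane(P,H,[(230,318),(429,318),(329,237)],.006);print(np.round(q2*1e3,1))
M=R.from_quat(o['ee_rot']).as_matrix();print('axis world off',M@[q.mean(0)[0],q.mean(0)[1],0])
ya=np.degrees(np.arctan2(M[1,1],M[0,1]))
print(ya)
# target: offset after +42 turn
off=q.mean(0)[:2];z=R.from_euler('z',42.0,degrees=True).as_matrix()@M@[*off,0];print('target tcp',np.array([.5614,-.0522])-z[:2], 'now',o['position'])
```

```text
[[ 25.4 -10.3 -27. ]
 [ 25.5   9.9 -27. ]
 [-23.6  10.1 -27. ]
 [-23.6 -10.8 -27. ]] [  0.92175378  -0.25175545 -27.        ]
[[  5.4 -39.3   6. ]
 [  5.4  38.3   6. ]
 [ 38.2  -0.7   6. ]]
axis world off [ 4.79872302e-04  8.26273216e-04 -2.44521753e-06]
-45.423146542750075
target tcp [ 0.56159627 -0.05313514] now [0.48640212 0.21517085 0.19460485]
```

```bash
python3 -m crank '[[[1,1.25,-4.46,0,0,0,7],[1,1.25,-4.46,0,0,0,7],[1,1.25,-4.46,0,0,0,7],[1,1.25,-4.46,0,0,0,7],[1,1.25,-4.46,0,0,0,7],[1,1.25,-4.46,0,0,0,7],[1,0,0,-3,0,0,0],[1,0,0,-2.5,0,0,0],[1,0,0,0,0,0,0],[1,0,0,0,0,0,0]]]'
python3 - <<'E'
from h import *
o=manip.get_obs();M=R.from_quat(o['ee_rot']).as_matrix();print(o['position'],np.degrees(np.arctan2(M[1,1],M[0,1])),M[:,2],o['ft_force'],o['torque'],o['joint_pos'])
p,d=eyes.camera('side');cv2.imwrite('pics/s4.png',cv2.resize(p[180:380,220:460,::-1],None,fx=3,fy=3))
E
```

```text
clock: 6.75
position: [0.5624, -0.0521, 0.1415]
ee_rot: [0.728, 0.686, -0.0, 0.0]
ft_force: [-0.6, 0.6, -2.4]
grip_width: 0.249
grasp_force: 50.1
[ 0.5623971  -0.05207773  0.14153524] -3.4286040815401084 [-2.39365433e-04 -3.46555612e-04 -9.99999911e-01] [-0.55639601  0.63336501 -2.41752856] [ 0.02350798  0.02555385 -0.01478241] [-0.47766106  0.29398886  0.57851243  1.76376837 -0.17521829  1.13569854
  0.0956318 ]
```

View pics/s4.png

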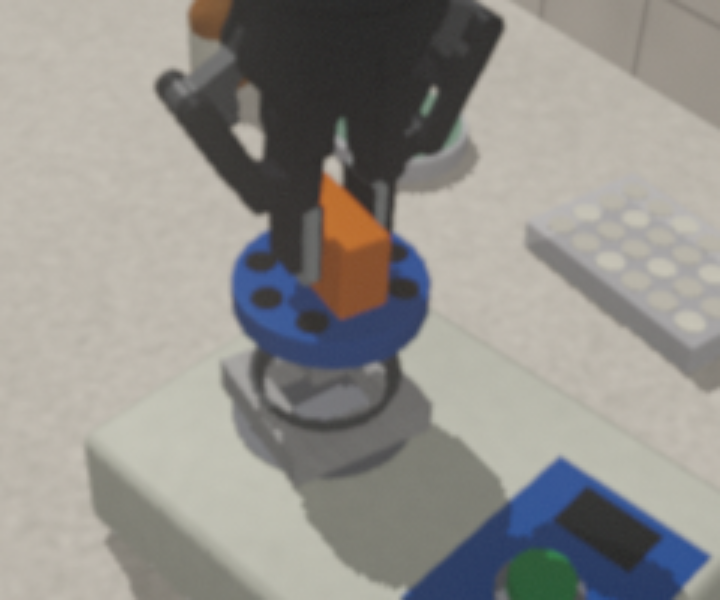

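The head hangs over the collar, centred and apparently in line. I'll lower it slowly to the block.

```bash
python3 -m crank '[[[1,-0.1,0,-0.5,0,0,0],[1,0,0,-0.4,0,0,0],[1,0,0,-0.4,0,0,0],[1,0,0,-0.3,0,0,0],[1,0,0,-0.2,0,0,0],[1,0,0,-0.2,0,0,0],[1,0,0,0,0,0,0]]]'
```

```text
clock: 7.68
position: [0.5613, -0.052, 0.1212]
ee_rot: [0.728, 0.686, -0.0, -0.0]
ft_force: [-0.2, -0.5, -2.7]
grip_width: 0.249
grasp_force: 50.2
```

```bash
python3 -m crank '[[[1,0,0,-0.1,0,0,0],[1,0,0,-0.1,0,0,0],[1,0,0,-0.1,0,0,0],[1,0,0,0,0,0,0]]]'
```

```text
clock: 8.18
position: [0.5613, -0.0521, 0.1183]
ee_rot: [0.728, 0.686, -0.0, 0.0]
ft_force: [0.2, 0.3, -2.5]
grip_width: 0.247
grasp_force: 50.2
```

```bash
python3 -m crank '[[[1,0,0,-0.2,0,0,0],[1,0,0,-0.2,0,0,0],[1,0,0,-0.2,0,0,0],[1,0,0,-0.2,0,0,0],[1,0,0,-0.2,0,0,0],[1,0,0,0,0,0,0]]]'
```

```text
clock: 8.93
position: [0.5612, -0.052, 0.1081]
ee_rot: [0.728, 0.686, -0.0, -0.0]
ft_force: [-0.1, 0.5, -1.4]
grip_width: 0.248
grasp_force: 50.2
```

```bash
python3 -m crank '[[[1,0,0,-0.1,0,0,0],[1,0,0,-0.1,0,0,0],[1,0,0,0,0,0,0]]]'
```

```text
clock: 9.3
position: [0.5615, -0.052, 0.107]
ee_rot: [0.728, 0.686, 0.0, -0.0]
ft_force: [-3.1, 0.6, 5.3]
grip_width: 0.244
grasp_force: 51.2
```

Contact came at the floor height with 5 N, so the foot is home. Releasing, lifting clear and looking.

```bash
python3 -m crank '[[[3,0,0,0,0,0,0],[4.5,0,0,0,0,0,0],[4.5,0,0,0,0,0,0],[4.5,0,0,1,0,0,0],[4.5,0,0,3,0,0,0],[4.5,0,0,6,0,0,0],[2,0,-3,4,0,0,0],[0,0.6,-6,0,0,0,0],[0,0.6,-3.2,0,0,0,0],[0,0,0,0,0,0,0],[0,0,0,0,0,0,0],[0,0,0,0,0,0,0]]]'
python3 - <<'E'
from h import *
o=manip.get_obs();p,d=eyes.camera('wrist');cv2.imwrite('pics/w5.png',p[:,:,::-1])
P,T=pose('wrist',o);M=R.from_quat(o['ee_rot']).as_matrix()
print(o['position'],M[:,2],o['ft_force'],o['grip_width'],np.round(T,3).tolist())
s,_=eyes.camera('side');t,_=eyes.camera('top');cv2.imwrite('pics/s5.png',s[:,:,::-1]);cv2.imwrite('pics/t5.png',t[:,:,::-1])
for n,im,q in(('top',t,.073+.06),):
    b=blob(im,'orange',(330,220,420,310));PP,TT=pose(n);ob=ray(PP,TT,cen(b));print('bar',plane(PP,TT,cen(b),.133))
    k=blob(im,'green',(400,220,480,300));print('key area',cv2.contourArea(k))
a=ray(*pose('top'),cen(blob(t,'orange',(330,220,420,310))));
bs=blob(s,'orange',(250,200,400,350));print('side bar',cen(bs),cv2.boundingRect(bs),'tri',tri(a,ray(*pose('side'),cen(bs))))
E
```

```text
clock: 10.8
position: [0.5736, -0.1725, 0.2464]
ee_rot: [0.727, 0.686, 0.0, -0.0]
ft_force: [0.8, 0.2, 0.3]
grip_width: 0.001
grasp_force: 0.0
[ 0.5735974  -0.1724996   0.24644077] [ 1.47870488e-04  6.23712179e-04 -9.99999795e-01] [0.75892787 0.23248336 0.27839604] 0.0013637190485695071 [[0.998, -0.055, -0.017, 0.578], [-0.058, -0.95, -0.307, -0.093], [0.0, 0.307, -0.952, 0.389], [0.0, 0.0, 0.0, 1.0]]
bar [[ 0.56166489 -0.04995375  0.133     ]]
key area 123.5
side bar [332.23230088 282.16371681] (313, 261, 34, 46) tri [ 0.56362095 -0.05324206  0.1173667 ]
```

View pics/s5.png

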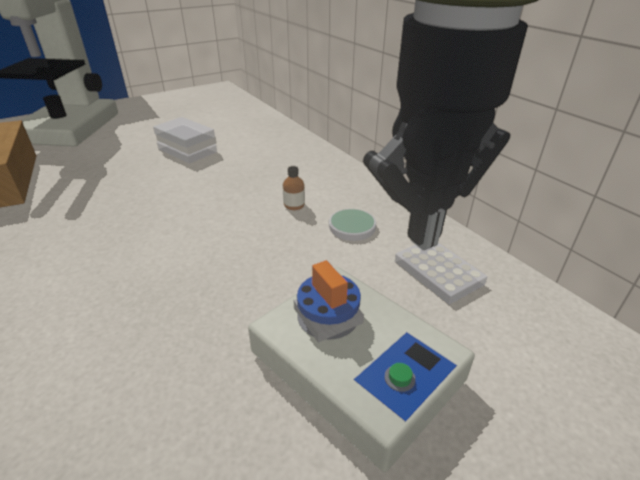

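View pics/w5.png

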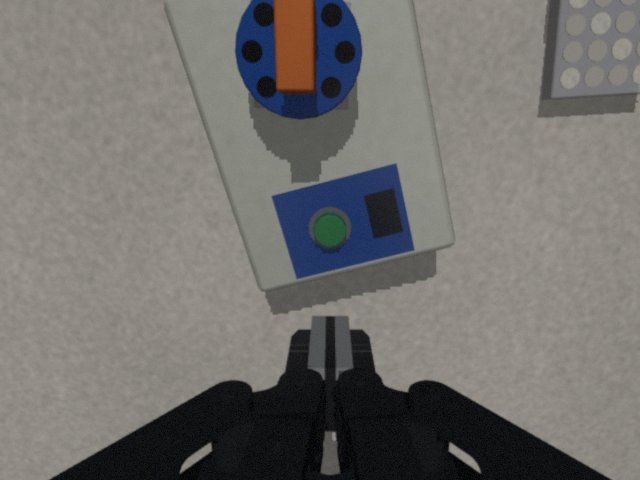

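The side view shows the head seated in the drive, with its disc just over the collar; triangulation puts mid-bar at z=0.117, which means home. In the wrist view the key is at (330,231), unobstructed. Descending above the key.

```bash
python3 - <<'E'
from h import *
P=eyes.camera_params('wrist');p=cv2.imread('pics/w5.png')[:,:,::-1].copy();u=cen(blob(p,'green'))
T=pose('wrist',manip.get_obs())[1];print(u,plane(P,T,u,.073))
E
python3 -m crank '[[[0,0,-0.2,-5,0,0,0],[0,0,0,-5,0,0,0],[0,0,0,-4,0,0,0],[0,0,0,-2,0,0,0],[0,0,0,-0.8,0,0,0],[0,0,0,0,0,0,0],[0,0,0,0,0,0,0]]]'
```

```text
[330.75438596 229.63157895] [[ 0.5741071  -0.17517625  0.073     ]]
clock: 11.82
position: [0.5742, -0.1763, 0.0797]
ee_rot: [0.728, 0.686, 0.001, 0.001]
ft_force: [0.0, -0.4, -0.1]
grip_width: 0.002
grasp_force: 0.0
```

```bash
for i in 1; do python3 -m crank '[[[0,0,0.1,-0.3,0,0,0],[0,0,0,0,0,0,0]]]'; python3 -m crank '[[[0,0,0,-0.1,0,0,0],[0,0,0,0,0,0,0]]]'; python3 -m crank '[[[0,0,0,-0.1,0,0,0],[0,0,0,0,0,0,0]]]'; python3 -m crank '[[[0,0,0,-0.1,0,0,0],[0,0,0,0,0,0,0]]]';done
```

```text
clock: 12.08
position: [0.5735, -0.1748, 0.0755]
ee_rot: [0.728, 0.686, 0.0, 0.0]
ft_force: [-0.7, 0.3, -0.5]
grip_width: -0.004
grasp_force: 0.0
clock: 12.32
position: [0.5733, -0.175, 0.0743]
ee_rot: [0.728, 0.686, -0.0, -0.0]
ft_force: [-0.8, 0.9, 0.4]
grip_width: -0.001
grasp_force: 0.0
clock: 12.58
position: [0.5734, -0.175, 0.0733]
ee_rot: [0.728, 0.686, 0.0, 0.0]
ft_force: [0.5, -0.5, 0.2]
grip_width: 0.001
grasp_force: 0.0
clock: 12.82
position: [0.5734, -0.175, 0.0725]
ee_rot: [0.728, 0.686, 0.0, 0.0]
ft_force: [-1.0, 1.2, 2.2]
grip_width: -0.001
grasp_force: 1.4
```

```bash
r(){ echo "$1" | grep -E 'position|ft_force'; }; r "$(python3 -m crank '[[[0,0,0,-0.05,0,0,0],[0,0,0,0,0,0,0]]]')"; r "$(python3 -m crank '[[[0,0,0,-0.05,0,0,0],[0,0,0,0,0,0,0]]]')"; r "$(python3 -m crank '[[[0,0,0,-0.05,0,0,0],[0,0,0,0,0,0,0]]]')"
```

```text
position: [0.5734, -0.1751, 0.0719]
ft_force: [-1.2, 0.9, 4.1]
position: [0.5734, -0.175, 0.0714]
ft_force: [-1.2, 0.2, 3.5]
position: [0.5734, -0.1751, 0.0708]
ft_force: [-1.0, 0.1, 3.3]
```

```bash
r(){ echo "$1" | grep -E 'position|ft_force'; }; r "$(python3 -m crank '[[[0,0,0,-0.05,0,0,0],[0,0,0,0,0,0,0]]]')"; r "$(python3 -m crank '[[[0,0,0,-0.05,0,0,0],[0,0,0,0,0,0,0]]]')"; r "$(python3 -m crank '[[[0,0,0,-0.05,0,0,0],[0,0,0,0,0,0,0]]]')"
```

```text
position: [0.5734, -0.175, 0.0703]
ft_force: [-1.3, -0.6, 3.0]
position: [0.5734, -0.1751, 0.0698]
ft_force: [0.2, -0.3, 2.4]
position: [0.5734, -0.175, 0.0693]
ft_force: [0.3, -0.1, 2.1]
```

```bash
r(){ echo "$1" | grep -E 'position|ft_force'; }; r "$(python3 -m crank '[[[0,0,0,-0.05,0,0,0],[0,0,0,0,0,0,0]]]')"; r "$(python3 -m crank '[[[0,0,0,-0.03,0,0,0],[0,0,0,0,0,0,0]]]')"
```

```text
position: [0.5734, -0.1751, 0.0688]
ft_force: [1.1, -0.9, 2.1]
position: [0.5734, -0.175, 0.0686]
ft_force: [1.1, -2.1, 1.0]
```

The force has passed its peak and reached its minimum, so the key is clicked at about 4.5 mm. Lifting off and checking.

```bash
python3 -m crank '[[[0,0,0,0.3,0,0,0],[0,0,0,0.5,0,0,0],[0,0,0,2,0,0,0],[0,0,0,5,0,0,0],[0,-2,-2,6,0,0,0],[0,-5,0,0,0,0,0],[0,-5,0,0,0,0,0],[0,-5,0,0,0,0,0],[0,0,0,0,0,0,0],[0,0,0,0,0,0,0],[0,0,0,0,0,0,0]]]'
python3 - <<'E'
from h import *
t,td=eyes.camera('top');s,_=eyes.camera('side');P,T=pose('top')
cv2.imwrite('pics/s6.png',s[:,:,::-1])
for c,roi,rs,z in(('orange',(330,220,420,310),(250,200,400,350),.133),('green',(400,220,480,300),(350,330,450,420),.073)):
    u=cen(blob(t,c,roi));v=cen(blob(s,c,rs));print(c,u,v,plane(P,T,u,z),tri(ray(P,T,u),ray(*pose('side'),v)))
t0=cv2.imread('pics/top0.png')[:,:,::-1];print('bystander diff',np.abs(t[115:210,175:395].astype(int)-t0[115:210,175:395]).mean())
E
```

```text
clock: 16.2
position: [0.4053, -0.1939, 0.2034]
ee_rot: [0.728, 0.686, -0.0, 0.0]
ft_force: [0.5, 0.2, -1.3]
grip_width: 0.0
grasp_force: 0.0
orange [378.00796178 267.49416136] [339.44834308 296.43079922] [[ 0.56165407 -0.04991326  0.133     ]] [ 0.56655504 -0.05806457  0.09590455]
green [441.23829201 259.15289256] [405.87719298 376.89473684] [[ 0.57385668 -0.17385408  0.073     ]] [ 0.57663574 -0.17866108  0.06390792]
bystander diff 2.413684210526316
```

View pics/s6.png

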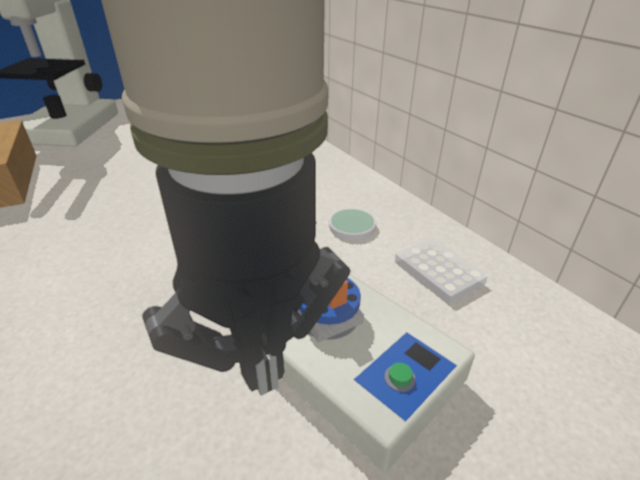

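The key at (401,375) looks as it did at the start, so it is up. The head is still seated at (330,295), and nothing touches the arm.

```bash
python3 -c "from workcell import job;print(job.hand_in())"
```

```text
the job is handed in; nothing more can be done
None
```

The job is handed in: the head is home in the drive and released, the key was clicked at an estimated 4.5 mm and is back up, and the bystanders were left alone. I turned the head to the measured recess angle before lowering, so it dropped straight home and needed no little-by-little turning.

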